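# Build up the two-tier kitchen stand and nest the little pans on it

## Task

Put the two-tier stand together: lower the tray with the big holes over the four posts until it sits level on the lower shoulders, then the tray with the small holes until it sits level on the upper shoulders. Then stand the wide pan flat on the upper tray, and last nest the narrow pan upright inside it with the two handles fanned well apart. Let everything down gently without dropping it, and leave the mug, the jar and the spoon where they are.

Things in the scene. Friction and masses are not known exactly. Their poses are not given: they have to be found in the camera images.
- stand: Fixed black steel stand: four stepped posts at x = +-104, y = +-58 mm on a 10 mm high frame. Each post is 26 mm in diameter to 30 mm high (lower shoulder), 16 mm to 105 mm (upper shoulder, 1.5 mm chamfer), then 8 mm, pointed, tip at 127 mm. Origin on the worktop at the centre of the posts; x along the long side, z up. A half turn about z gives the same stand.
- lower_seat (a point): Point on the stand's axis, 30 mm above the worktop: where the origin of the seated lower tray lies.
- upper_seat (a point): Point on the stand's axis, 105 mm above the worktop: where the origin of the seated upper tray lies.
- lower_tray: Aluminium tray 240 x 150 mm, floor 5 mm, lip 18 mm high, four BIG 21 mm corner holes at x = +-104, y = +-58 mm; 0.4 kg. Central arch handle 40 mm along x, 10 mm thick along y; its solid grip bar lies 39 to 63 mm above the underside. Fits the lower shoulders only. Origin: centre of the underside, x along the long side, z up. A half turn about z gives the same tray.
- upper_tray: Aluminium tray 232 x 144 mm, floor 5 mm, lip 8 mm high, four SMALL 12 mm corner holes at x = +-104, y = +-58 mm; 0.35 kg. Same arch handle as the lower tray. Fits the upper shoulders only. A pan has room on its floor at either end, best 68 mm from the centre along x. Origin: centre of the underside, x along the long side, z up. A half turn about z gives the same tray.
- wide_pan: Loose small steel pan with straight sides: 66 mm outside diameter, 60 mm inside, 40 mm high, floor 4 mm thick; about 0.16 kg. A flat handle (12 mm wide, 5 mm thick, 34 mm above the underside) points along its +x to 110 mm from the axis. Origin at the centre of the underside, z up.
- narrow_pan: Loose small steel pan, narrower and taller: 46 mm outside diameter, 62 mm high; about 0.13 kg. A flat handle (12 mm wide, 5 mm thick, 56 mm above the underside) points along its +x to 110 mm from the axis. Nested in the wide pan it stands on that pan's floor and its top 26 mm stick out. Origin at the centre of the underside, z up.
- wide_pan_tip (a point): End of the wide pan's handle, 110 mm from the pan's axis.
- narrow_pan_tip (a point): End of the narrow pan's handle, 110 mm from the pan's axis.
- mug: White mug, 76 mm across, 90 mm high; a bystander. Origin at the centre of its underside.
- jar: Glass jar with a black cap, 68 mm across, 110 mm high; a bystander. Origin at the centre of its underside.
- spoon: Orange plastic spoon lying on the worktop; a bystander.
Mind the look-alikes: they are no part of the job. Leave any brown or red look-alike of the wide_pan alone.

How it is judged:
On the way, in this order (a step that is already met when the one before it is completed fails the run):
1. the big-holed tray sits level on the four lower shoulders, let go (distance between lower_tray and lower_seat below 0.007 m and angle between lower_tray's own z axis and vertical below 0.04 rad and contact force between the fingers and lower_tray below 0.05 N), for 0.2 s.
2. the small-holed tray sits level on the four upper shoulders, let go (distance between lower_tray and lower_seat below 0.007 m and angle between each of lower_tray, upper_tray's own z axis and vertical below 0.04 rad and distance between upper_tray and upper_seat below 0.007 m and contact force between the fingers and upper_tray below 0.05 N), for 0.2 s.
3. the wide pan stands flat on the upper tray, let go (distance between lower_tray and lower_seat below 0.007 m and angle between each of lower_tray, upper_tray's own z axis and vertical below 0.04 rad and distance between upper_tray and upper_seat below 0.007 m and z of wide_pan in the frame of upper_tray between 0.002 and 0.009 m and horizontal distance between wide_pan and upper_tray below 0.105 m and angle between wide_pan's own z axis and vertical below 0.07 rad and contact force between the fingers and wide_pan below 0.05 N), for 0.2 s.
4. the narrow pan stands in the wide pan with the handles fanned apart (distance between lower_tray and lower_seat below 0.007 m and angle between each of lower_tray, upper_tray's own z axis and vertical below 0.04 rad and distance between upper_tray and upper_seat below 0.007 m and z of wide_pan in the frame of upper_tray between 0.002 and 0.009 m and horizontal distance between wide_pan and upper_tray below 0.105 m and angle between wide_pan's own z axis and vertical below 0.07 rad and horizontal distance between narrow_pan and wide_pan below 0.01 m and z of narrow_pan in the frame of wide_pan between 0.001 and 0.009 m and angle between narrow_pan's own z axis and vertical below 0.08 rad and horizontal distance between narrow_pan_tip and wide_pan_tip above 0.045 m), for 0.2 s.
At the end, for the whole second after the job is handed in: Each tray level on its own shoulders (within 7 mm of its seat, tilt under 0.04 rad), wide pan flat on the upper tray (0.07 rad), narrow pan on the wide pan's floor (axes within 10 mm, 0.08 rad), handle ends over 45 mm apart, all at rest and let go (all of step 4 and linear speed of each of lower_tray, upper_tray, wide_pan, narrow_pan below 0.02 m/s); the robot touches nothing.
It fails at once if the lower tray is dropped down the posts (faster than 0.6 m/s) (horizontal distance between lower_tray and lower_seat below 0.03 m and height (world z) of lower_tray below 0.118 m and linear speed of lower_tray above 0.6 m/s).
It fails at once if the upper tray is dropped down the posts (faster than 0.6 m/s) (horizontal distance between upper_tray and upper_seat below 0.03 m and height (world z) of upper_tray below 0.118 m and linear speed of upper_tray above 0.6 m/s).
It fails at once if a pan is dropped onto the stand (faster than 0.6 m/s) ((horizontal distance between wide_pan and upper_seat below 0.1 m and height (world z) of wide_pan below 0.135 m and linear speed of wide_pan above 0.6 m/s) or (horizontal distance between narrow_pan and upper_seat below 0.1 m and height (world z) of narrow_pan below 0.135 m and linear speed of narrow_pan above 0.6 m/s)).
It fails at once if the mug, the jar or the spoon is disturbed (moved more than 30 mm) (distance of any of mug, jar, spoon from where it was at the start of the episode above 0.03 m).
It also fails if it takes over 72 s, if anything falls off the work surface, if the arm or the gripper's body presses on something with over 40 N, if the wrist force passes 120 N, or if a joint passes its speed limit or range.

## Robot

A 6-joint arm with a two-finger parallel gripper is mounted at the origin on the work surface. World frame = base frame: x ahead of the robot, y to its left, z up, the work surface at z = 0. Lengths are in m, angles in rad, forces in N, time in s.
With the tool pointing down it reaches from about 0.4 to 0.825 m from the base axis. Payload 7 kg.
Tool frame: the origin (TCP) lies on the mounting face of the last link; the fingertips stand arm.tcp_to_tips ahead of it and the grasp point (between the pads) lies 159 mm ahead of it (arm.tcp_to_tips is the distance from the TCP to the fingertips, in m); z points along the fingers, y is the direction in which the jaws open and shut (so a half turn about z gives the same grasp; the last joint's range is limited). The gripper opens to 88 mm and grips with 3 to 60 N. Pads are 19 mm wide; open, the fingers measure 130 mm over their backs; the gripper's body (78 mm by 193 mm) begins 47 mm behind the grasp point.
Start: joints at [1.617, 0.359, 0.012, 0, -1.224, -0.288], TCP at [0.162, 0.655, 0.405] pointing down, gripper open.
Joint ranges: [-3.07, 3.07], [-1.43, 2.12], [-1.02, 1.25], [-3.03, 1.67], [-3.05, -0], [-3.03, 3.03]. Speed limits (rad/s): [2.39, 2.39, 3.01, 3.14, 3.14, 3.14].

## Interface

Orientations are given as [roll, pitch, yaw] about the fixed x, y, z axes, in that order (R = Rz(yaw) Ry(pitch) Rx(roll)).
In Python, from station import arm, cams, job_done, finder gives the robot as it stands.
- The arm moves only by the tool play_rows, never from a script. Its argument "targets" is a list that holds one entry, the list of rows, each a list of 4 numbers: the shift along the tool's x, y, z in m, then the turn about the tool's z in degrees. A call has 1 to 5 rows; each row is the pose to reach, as a shift and turn from the pose commanded when the call began, along the tool's axes at that moment; what a row does not reach only later rows make up. A row lasts 1/8 s, in which the tool goes at most 62.5 mm and 10.7 degrees, less where a joint would pass 70% of its speed; a pose out of reach is approached as far as the arm can. A call with a gripper value outside its range is refused whole. "grip" is the closure in counts, from 0 (fully open) to 255 (shut), set as the call begins (left out, the last holds). The fingers move at their own pace and stop on an object; "newtons" is the grip in N (left out, the last holds). Time passes only in rows, so rows that repeat a pose let the fingers close. It gives the time, the measured TCP pose, the force and the opening at its end, in the units of the state.
- arm.get_state(): the state, without advancing time (a new reading comes with each control period).
- cams.grab_frame(name): name is "side" or "top"; returns (picture, depth): 400x640x3 uint8, red, green, blue; 400x640 float32, m along the optical axis (not along the pixel's ray), 0 where there is no reading.
- cams.camera_params(name): a dict with "intrinsics" (3x3 intrinsics, pixels), "position" and "attitude" of the camera in the world. Camera axes: x right, y down, z forward; pixel columns grow to the right and rows downward; lengths in m; the calibration is good to about 2 mm. A picture is of the moment at which its call begins. camera_params takes no time and is no camera call.
- job_done(): hands the job in, once; it reports no verdict.
Trained networks look in the newest picture that a camera, given by its name, has taken for a name from the list of things; names that differ only in an ending like _2 or _b are one class to them, and where a whole thing is asked for, a point or a joint stands for the part that bears it (a point fixed in the world has none). Each returns a list of dicts, best first, with "score" (0 to 1); they miss things now and then, are a little off and sometimes report something else, mostly with a low value. They report only what shows in the picture. A call takes as long as a camera call. They do not tell look-alikes from the thing itself.
- finder.find_in(camera, query): "xyz" ([x, y, z] in m, in world coordinates, good to about 4 mm: the middle of the surface that is visible of it).
- finder.masks_of(camera, query): "mask" (400x640 bool, what is visible of it).
The state is a dict: "t": time; "q": joint angles; "qd": joint speeds; "joint_efforts": joint torques, N m; "eef_pos": TCP position; "ee_rot": TCP orientation; "force": force on the tool from outside, world axes, zero at the start; "moment": the same for the moment, N m; "width": finger opening in m.
Only numpy, scipy, OpenCV 4.12 (cv2) and the standard library are available. Lean on these libraries where they do the work, as an engineer would, in place of code of your own. Each camera call takes 0.05 s, during which the arm holds its last target. There are 200 camera calls.

## Working session

There is one attempt and no reset: what is moved stays moved. The work goes in short steps, Python scripts to look and compute and a tool call to move; the robot and the scene stay as the last step left them, time stands still between calls to the robot, and variables do not carry over. Pictures are saved under pics/ and viewed, about 8 in all and at most 12, crops included, and the job is handed in when it is done.

Besides the shell and the picture viewer there is one more tool, called after "Request:" as name(argument=value, ...) on one line, values as JSON. play_rows: Moves the arm, as the interface text tells. Its arguments: {"type":"object","properties":{"targets":{"type":"array","items":{"type":"array","items":{"type":"array","items":{"type":"number"}}}},"grip":{"type":"number"},"newtons":{"type":"number"}},"required":["targets"]}

```bash
ls; mkdir -p pics; python3 - <<'E'
from station import arm,cams,finder
import cv2,numpy as np
print(arm.get_state(), arm.tcp_to_tips)
for n in("top","side"):
    im,d=cams.grab_frame(n); cv2.imwrite(f"pics/{n}0.png",im[:,:,::-1]); np.save(f"{n}0.npy",d); np.save(f"{n}0i.npy",im)
    p=cams.camera_params(n);print(n,p)
    for q in("stand","lower_tray","upper_tray","wide_pan","narrow_pan","mug","jar","spoon"):
        print(q,[(round(r['score'],2),np.round(r['xyz'],3).tolist()) for r in finder.find_in(n,q)])
E
```

```text
pics
{'t': 0.0, 'q': array([ 1.61709147e+00,  3.59405788e-01,  1.11401935e-02, -3.58924432e-04,
       -1.22410518e+00, -2.88099972e-01]), 'qd': array([-0.00074584, -0.0013596 ,  0.0008959 , -0.00071549,  0.00112372,
       -0.00129949]), 'joint_efforts': array([ 8.90422180e-04, -5.82717454e+01,  2.93053311e+01,  6.99704066e+00,
        7.08638050e-03, -1.61672356e-04]), 'eef_pos': array([0.16158372, 0.65520341, 0.40374405]), 'ee_rot': array([ 3.13998721e+00, -1.23884423e-04, -2.41926956e-01]), 'force': array([-0.04977476,  0.25177923, -0.00872463]), 'moment': array([ 0.04343985, -0.03672924,  0.02340753]), 'width': 0.08773409669066509} 0.1781
top {'intrinsics': array([[390.76887124,   0.        , 318.10368636],
       [  0.        , 390.76887124, 202.1738701 ],
       [  0.        ,   0.        ,   1.        ]]), 'position': array([ 0.31073464, -0.07703485,  1.36030003]), 'attitude': array([-2.9401566 , -0.00603879, -1.61889576])}
stand [(0.85, [0.421, -0.031, 0.012])]
lower_tray [(0.87, [0.444, 0.31, 0.004])]
upper_tray [(0.77, [0.436, -0.354, 0.003])]
wide_pan [(0.87, [0.639, -0.2
[... 386 characters left out ...]
753],
       [  0.        , 403.31940474, 194.1634486 ],
       [  0.        ,   0.        ,   1.        ]]), 'position': array([ 0.14681122, -0.90754408,  0.90833275]), 'attitude': array([-2.30157371, -0.01110975, -0.44005026])}
stand [(0.75, [0.42, -0.065, 0.01]), (0.59, [0.639, -0.241, 0.026])]
lower_tray [(0.8, [0.445, 0.307, 0.007]), (0.42, [0.422, -0.065, 0.01])]
upper_tray [(0.92, [0.428, -0.36, 0.005])]
wide_pan [(0.87, [0.706, -0.393, 0.019]), (0.74, [0.623, -0.523, 0.021]), (0.65, [0.64, -0.239, 0.023]), (0.59, [0.35, -0.58, 0.016])]
narrow_pan [(0.71, [0.654, 0.227, 0.049])]
mug [(0.68, [0.733, 0.032, 0.058])]
jar [(0.74, [0.65, 0.412, 0.07])]
spoon [(0.66, [0.768, -0.071, 0.01])]
```

View pics/top0.png

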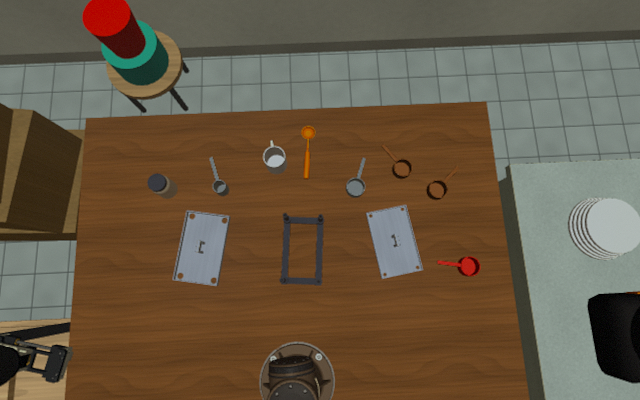

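View pics/side0.png

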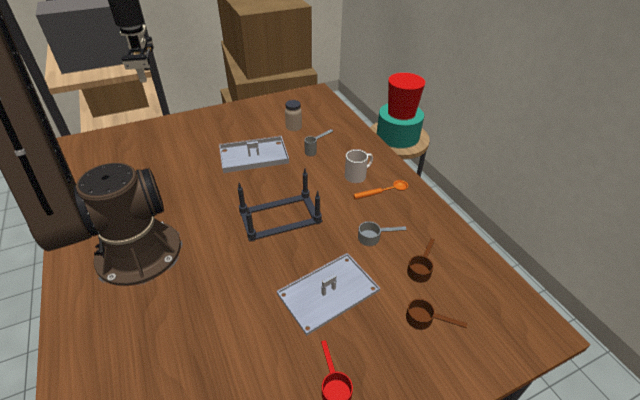

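Top view: the big-holed tray is at px (201,248), the small-holed one at (394,241), the stand at (302,250), the grey wide pan at (356,187) and the narrow pan at (220,187). The brown pans (401,169)/(437,189) and the red pan (468,266) are look-alikes. The side view agrees. Next I fit poses from the point clouds.

```bash
cat > h.py <<'E'
import numpy as np,cv2
from scipy.spatial.transform import Rotation as R
from scipy.optimize import least_squares
from station import arm,cams,finder
def cloud(n,d):
    p=cams.camera_params(n);K=p['intrinsics'];v,u=np.mgrid[:400,:640]
    P=np.stack([(u-K[0,2])/K[0,0]*d,(v-K[1,2])/K[1,1]*d,d],-1)
    W=P@R.from_euler('xyz',p['attitude']).as_matrix().T+p['position'];W[d==0]=np.nan
    return W
def crop(W,im,xy,r,z0,z1):
    m=(np.abs(W[...,0]-xy[0])<r)&(np.abs(W[...,1]-xy[1])<r)&(W[...,2]>z0)&(W[...,2]<z1)
    return W[m],im[m]
E
python3 - <<'E'
from h import *
C={}
for n in("top","side"):
    im=np.load(f"{n}0i.npy");W=cloud(n,np.load(f"{n}0.npy"));C[n]=(W,im)
    P,_=crop(W,im,(.57,-.07),.09,-.05,.05); print(n,'table z',np.median(P[:,2]),P[:,2].std())
# stand: posts 35..100mm
def post(p,D,z):
    c,s=np.cos(p[2]),np.sin(p[2]);q=D[:,:2]-p[:2];q=np.c_[c*q[:,0]+s*q[:,1],-s*q[:,0]+c*q[:,1]]
    r=np.hypot(np.abs(q[:,0])-.104,np.abs(q[:,1])-.058)
    return r-.008
for n in("top","side","both"):
    D=np.vstack([crop(*C[k],(.42,-.035),.17,.036,.103)[0] for k in(("top","side") if n=="both" else (n,))])
    f=least_squares(post,[.42,-.035,0],args=(D,0),loss='soft_l1',f_scale=.003)
    print('stand',n,len(D),f.x.round(4),'res',np.median(np.abs(f.fun)).round(4), D[:,2].max())
for nm,xy in(("lower",(.444,.308)),("upper",(.432,-.356))):
  for n in C:
    P,_=crop(*C[n],xy,.16,.0015 if 0 else .003,.03)
    b=[P[:,:2].mean(0)]
    (cx,cy),(w,h),a=cv2.minAreaRect((P[:,:2]*1000).astype(np.float32))
    H,_=crop(*C[n],xy,.06,.03,.08)
    (hx,hy),(hw,hh),ha=cv2.minAreaRect((H[:,:2]*1000).astype(np.float32)) if len(H)>4 else ((0,0),(0,0),0)
    print(nm,n,len(P),np.round([cx,cy,w,h,a],1),'handle',len(H),np.round([hx,hy,hw,hh,ha],1),H[:,2].max())
for nm,xy,z,rr in(("wide",(.639,-.238),.04,.033),("narrow",(.655,.25),.062,.023)):
  for n in C:
    P,_=crop(*C[n],xy,.13,.008,.09)
    T=P[(P[:,2]>z-.012)];
    f=least_squares(lambda p:np.maximum(0,np.hypot(*(P[:,:2]-p).T)-rr) if 0 else np.hypot(*(P[:,:2]-p).T)-rr,xy,loss='cauchy',f_scale=.002)
    far=P[np.hypot(*(P[:,:2]-f.x).T)>.045]; d=far[:,:2].mean(0)-f.x if len(far) else [0,0]
    print(nm,n,len(P),f.x.round(4),'handle',len(far),np.degrees(np.arctan2(d[1],d[0])).round(1),np.median(far[:,2]),'zmax',np.percentile(P[:,2],98))
E
```

```text
top table z -0.0007028200188924361 0.0061647085326277905
side table z -0.0005891892974991264 0.008221948599301497
stand top 64 [ 0.4209 -0.0359 -0.0843] res 0.0005 0.1029432469377134
stand side 351 [ 0.4214 -0.0439 -0.03  ] res 0.0021 0.10288809777373964
stand both 415 [ 0.4175 -0.0486 -0.0773] res 0.0024 0.1029432469377134
lower top 2293 [443.6 307.7 319.3 319.5  89.8] handle 61 [444.8 307.1  12.2  37.8  83.1] 0.06703176571789715
lower side 1372 [436.2 299.1 315.4 314.8  85.9] handle 79 [446.9 302.8  18.8  39.7  75.5] 0.0647280467153516
upper top 2120 [ 432.  -356.1  318.9  319.7   89.7] handle 55 [ 436.2 -353.5   38.5   10.2    6.7] 0.06613414908808868
upper side 3468 [ 433.  -360.3  306.2  320.    89.1] handle 132 [ 437.3 -356.4   40.1   10.8    8.5] 0.06527945905134735
wide top 301 [ 0.6296 -0.2317] handle 160 -70.4 0.03252858861073071 zmax 0.042431477108090254
wide side 641 [ 0.6317 -0.2341] handle 279 -179.1 0.03346404144827153 zmax 0.07510469613399891
narrow top 367 [0.6472 0.2378] handle 190 123.8 0.021426692354573507 zmax 0.06338619002799029
narrow side 360 [0.6503 0.2375] handle 149 134.7 0.01968719617622794 zmax 0.06023250941205416
```

```bash
cat >> h.py <<'E'
from scipy.optimize import minimize
S=4
def cyl(x,y,r,z0,z1,n=24):
    t=np.arange(n)*2*np.pi/n;return np.array([[x+r*np.cos(a),y+r*np.sin(a),z] for a in t for z in(z0,z1)])
def box(x0,x1,y0,y1,z0,z1): return np.array([[x,y,z] for x in(x0,x1) for y in(y0,y1) for z in(z0,z1)])
def stand(w=.012):
    o=[]
    for x in(-.104,.104):
        for y in(-.058,.058): o+=[cyl(x,y,.013,0,.03),cyl(x,y,.008,.03,.105),np.vstack([cyl(x,y,.004,.105,.119),[[x,y,.127]]])]
    for s in(-1,1): o+=[box(s*.104-w,s*.104+w,-.058,.058,0,.01),box(-.104,.104,s*.058-w,s*.058+w,0,.01)]
    return o
def tray(L,W,h): return [box(-L/2,L/2,-W/2,W/2,0,h),box(-.02,.02,-.005,.005,0,.063)]
def pan(r,h,hz): return [cyl(0,0,r,0,h,40),box(0,.11,-.006,.006,hz-.0025,hz+.0025)]
MODELS=dict(stand=stand(),lower_tray=tray(.24,.15,.018),upper_tray=tray(.232,.144,.008),wide_pan=pan(.033,.04,.034),narrow_pan=pan(.023,.062,.056))
def proj(n,X):
    p=cams.camera_params(n);Rm=R.from_euler('xyz',p['attitude']).as_matrix()
    c=(X-p['position'])@Rm@p['intrinsics'].T;return c[:,:2]/c[:,2:]
def render(n,pieces,p,box_):
    u0,v0,u1,v1=box_;M=np.zeros(((v1-v0)*S,(u1-u0)*S),np.uint8);c,s=np.cos(p[2]),np.sin(p[2])
    for P in pieces:
        X=np.c_[c*P[:,0]-s*P[:,1]+p[0],s*P[:,0]+c*P[:,1]+p[1],P[:,2]+(p[3] if len(p)>3 else 0)]
        q=(proj(n,X)+.5-[u0,v0])*S-.5
        cv2.fillConvexPoly(M,np.round(cv2.convexHull(q.astype(np.float32))*16).astype(np.int32),1,shift=4)
    return M
def fit(pieces,masks,p0,z=None):
    B={};T={}
    for n,m in masks.items():
        v,u=np.nonzero(m);b=(max(0,u.min()-8),max(0,v.min()-8),min(640,u.max()+9),min(400,v.max()+9));B[n]=b
        T[n]=cv2.resize(m[b[1]:b[3],b[0]:b[2]].astype(np.uint8),None,fx=S,fy=S,interpolation=cv2.INTER_NEAREST)>0
    def cost(p):
        t=0
        for n in T:
            M=render(n,pieces,[p[0],p[1],p[2]*10]+([z] if z else list(p[3:])),B[n])>0;t-=(M&T[n]).sum()/(M|T[n]).sum()/len(T)
        return t
    p0=np.array(p0,float);p0[2]/=10
    for st in(.008,.003):
        sim=np.vstack([p0]+[p0+st*e for e in np.eye(len(p0))])
        r=minimize(cost,p0,method='Nelder-Mead',options=dict(initial_simplex=sim,xatol=1e-4,fatol=1e-5,maxiter=300));p0=r.x
    p=r.x.copy();p[2]*=10;return p,-r.fun
E
cat > m.py <<'E'
from h import *
G=dict(stand=[.42,-.04,-.05],lower_tray=[.445,.307,-.1],upper_tray=[.436,-.355,.13],wide_pan=[.63,-.232,-.2],narrow_pan=[.648,.24,.2])
MS={}
for n in("top","side"):
    cams.grab_frame(n)
    for k in G:
        L=finder.masks_of(n,k); c=proj(n,np.array([[G[k][0],G[k][1],.01]]))[0]
        def ds(m):
            v,u=np.nonzero(m);return np.hypot(u.mean()-c[0],v.mean()-c[1])
        L=[l['mask'] for l in L if l['mask'].any()];L.sort(key=ds)
        if L and ds(L[0])<25: MS[n,k]=L[0]
np.savez('ms.npz',**{f'{a}-{b}':v for (a,b),v in MS.items()})
for k in G:
    for ns in(("top",),("side",),("top","side")):
        m={n:MS[n,k] for n in ns if (n,k) in MS}
        if len(m)<len(ns): print(k,ns,'missing');continue
        p,i=fit(MODELS[k],m,G[k]);print(k,ns,p.round(4),'deg',np.degrees(p[2]).round(2),'IoU',round(i,3))
E
time python3 m.py
```

```text
stand ('top',) missingTraceback (most recent call last):
  File "m.py", line 17, in <module>
    p,i=fit(MODELS[k],m,G[k]);print(k,ns,p.round(4),'deg',np.degrees(p[2]).round(2),'IoU',round(i,3))
        ~~~^^^^^^^^^^^^^^^^^^
  File "h.py", line 50, in fit
    r=minimize(cost,p0,method='Nelder-Mead',options=dict(initial_simplex=sim,xatol=1e-4,fatol=1e-5,maxiter=300));p0=r.x
    res = _minimize_neldermead(fun, x0, args, callback, bounds=bounds,
                               **options)
    fxcc = func(xcc)
    fx = function(np.copy(x), *(wrapper_args + args))
  File "h.py", line 45, in cost
    M=render(n,pieces,[p[0],p[1],p[2]*10]+([z] if z else list(p[3:])),B[n])>0;t-=(M&T[n]).sum()/(M|T[n]).sum()/len(T)
      ~~~~~~^^^^^^^^^^^^^^^^^^^^^^^^^^^^^^^^^^^^^^^^^^^^^^^^^^^^^^^^^^^^^^^
  File "h.py", line 34, in render
    q=(proj(n,X)+.5-[u0,v0])*S-.5
       ~~~~^^^^^
  File "h.py", line 28, in proj
    p=cams.camera_params(n);Rm=R.from_euler('xyz',p['attitude']).as_matrix()
ValueError: time passes only in moves, steps and waits

real	0m14.831s
user	0m4.041s
sys	0m1.634s
```

```bash
python3 - <<'E'
s=open('h.py').read()
s=s.replace("def cloud","PRM={n:cams.camera_params(n) for n in('top','side')}\ndef cloud",1).replace("p=cams.camera_params(n)","p=PRM[n]")
open('h.py','w').write(s)
E
cat > f.py <<'E'
from h import *
G=dict(stand=[.42,-.04,-.05],lower_tray=[.445,.307,-.1],upper_tray=[.436,-.355,.13],wide_pan=[.63,-.232,-.2],narrow_pan=[.648,.24,.2])
z=np.load('ms.npz');MS={tuple(k.split('-')):z[k] for k in z.files}
for n in("top","side"):
    im=np.load(f"{n}0i.npy").astype(int);mx=im.max(-1);sat=mx-im.min(-1)
    reg=cv2.dilate(render(n,[box(-.14,.14,-.09,.09,0,.14)],[.42,-.04,-.05],(0,0,640,400))[::S,::S],np.ones((3,3)))>0
    MS[n,'stand']=reg&(mx<85)&(sat<28)
    print(n,MS[n,'stand'].sum())
    cv2.imwrite(f'pics/dbg_{n}.png',MS[n,'stand'].astype(np.uint8)*255)
for k in G:
    for ns in(("top",),("side",),("top","side")):
        m={n:MS[n,k] for n in ns if (n,k) in MS}
        if len(m)<len(ns): print(k,ns,'missing');continue
        p,i=fit(MODELS[k],m,G[k]);print(k,ns,p.round(4),'deg',np.degrees(p[2]).round(2),'IoU',round(i,3))
E
time python3 f.py; python3 -c "
import cv2,numpy as np
a=[cv2.imread(f'pics/dbg_{n}.png') for n in('top','side')];b=[cv2.imread(f'pics/{n}0.png') for n in('top','side')]
c=lambda i,u,v:cv2.resize(i[v:v+110,u:u+110],None,fx=2.6,fy=2.6,interpolation=0)
cv2.imwrite('pics/dbg.png',np.vstack([np.hstack([c(b[0],250,195),c(a[0],250,195)]),np.hstack([c(b[1],225,150),c(a[1],225,150)])]))"
```

```text
top 1228
side 1477
stand ('top',) [ 0.4217 -0.0354 -0.0813] deg -4.66 IoU 0.858
stand ('side',) [ 0.4224 -0.0356 -0.0876] deg -5.02 IoU 0.791
stand ('top', 'side') [ 0.4222 -0.0352 -0.0858] deg -4.91 IoU 0.823
lower_tray ('top',) [ 0.4444  0.3095 -0.1694] deg -9.71 IoU 0.95
lower_tray ('side',) [ 0.4493  0.3087 -0.1803] deg -10.33 IoU 0.939
lower_tray ('top', 'side') [ 0.4458  0.3092 -0.1759] deg -10.08 IoU 0.943
upper_tray ('top',) [ 0.4365 -0.3549  0.1622] deg 9.29 IoU 0.973
upper_tray ('side',) [ 0.439  -0.3545  0.155 ] deg 8.88 IoU 0.973
upper_tray ('top', 'side') [ 0.4377 -0.3548  0.1604] deg 9.19 IoU 0.97
wide_pan ('top',) [ 0.6307 -0.2322 -0.3456] deg -19.8 IoU 0.916
wide_pan ('side',) [ 0.6315 -0.233  -0.3516] deg -20.15 IoU 0.925
wide_pan ('top', 'side') [ 0.6314 -0.2329 -0.3433] deg -19.67 IoU 0.915
narrow_pan ('top',) [0.6471 0.2385 0.2727] deg 15.62 IoU 0.895
narrow_pan ('side',) [0.6498 0.235  0.2783] deg 15.94 IoU 0.892
narrow_pan ('top', 'side') [0.6491 0.2373 0.2885] deg 16.53 IoU 0.853
real	0m5.161s
user	0m5.597s
sys	0m0.170s
```

View pics/dbg.png

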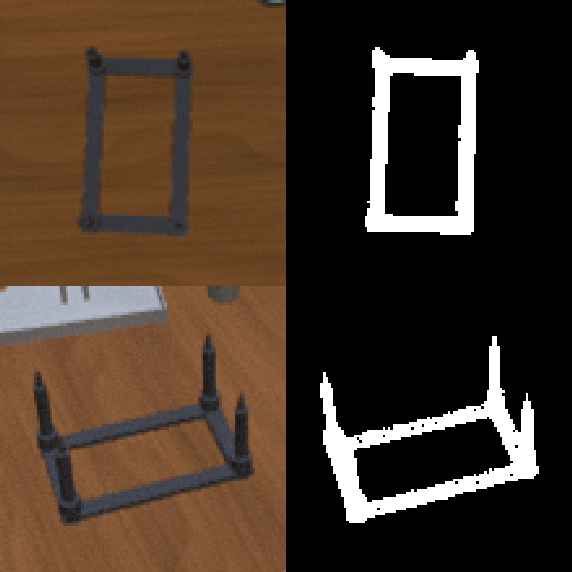

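The stand mask in both views (posts at the frame corners) fits to (0.422, -0.035), yaw -4.8°. The two cameras agree within about 1 mm. The trays and pans are located too, so I start moving.

```bash
cat > plan.py <<'E'
import numpy as np,json,sys
from station import arm
def plan(wps,start=None,rnd=3):
    """wps: (x,y,z_tcp,yaw_deg,m_per_row). prints calls"""
    s=arm.get_state()
    if start is None: start=[*s['eef_pos'],np.degrees(s['ee_rot'][2])]
    cur=np.array(start,float);rows=[]
    print('t',round(s['t'],2),'tcp',np.round(cur,4),'rp',np.round(s['ee_rot'],4),'F',np.round(s['force'],1),'w',round(s['width'],4))
    for *g,sp in wps:
        g=np.array(g,float);n=int(max(1,np.ceil(np.linalg.norm((g-cur)[:3])/sp),np.ceil(abs(g[3]-cur[3])/10)))
        rows+=[cur+(g-cur)*(i+1)/n for i in range(n)];cur=g
    c=np.array(start,float)
    for i in range(0,len(rows),5):
        y=np.radians(c[3]);out=[]
        for r in rows[i:i+5]:
            d=(r-c);out.append([round(d[0]*np.cos(y)+d[1]*np.sin(y),4),round(d[0]*np.sin(y)-d[1]*np.cos(y),4),round(-d[2],4),round(-d[3],1)])
        print(json.dumps([out]));c=rows[min(i+4,len(rows)-1)]
E
python3 - <<'E'
from plan import *
plan([(.4446,.309,.26,-10,.058),(.4446,.309,.212,-10,.03)])
E
```

```text
t 1.5 tcp [  0.1617   0.6553   0.4047 -13.8529] rp [-3.1415  0.     -0.2418] F [0.2 0.6 0.4] w 0.088
[[[0.0397, 0.0298, 0.0161, -0.4], [0.0795, 0.0597, 0.0322, -0.9], [0.1192, 0.0895, 0.0482, -1.3], [0.159, 0.1193, 0.0643, -1.7], [0.1987, 0.1492, 0.0804, -2.1]]]
[[[0.0386, 0.0313, 0.0161, -0.4], [0.0772, 0.0626, 0.0322, -0.9], [0.1158, 0.0939, 0.0482, -1.3], [0.1544, 0.1252, 0.0643, -1.7], [0.1544, 0.1252, 0.0883, -1.7]]]
[[[0.0, -0.0, 0.024, -0.0]]]
```

Request:
play_rows(targets=[[[0.04,0.03,0.016,-0.5],[0.08,0.06,0.032,-1],[0.119,0.09,0.048,-1.3],[0.159,0.119,0.064,-1.7],[0.199,0.149,0.08,-2.1]]], grip=0)

```text
t: 2.12
eef_pos: [0.32, 0.4618, 0.3245]
ee_rot: [-3.141, -0.0, -0.205]
force: [1.5, 1.2, 0.3]
width: 0.0876
```

Request:
play_rows(targets=[[[0.039,0.031,0.016,-0.4],[0.077,0.063,0.032,-0.9],[0.116,0.094,0.048,-1.3],[0.154,0.125,0.064,-1.7],[0.154,0.125,0.064,-1.7]]])

```text
t: 2.75
eef_pos: [0.4456, 0.3065, 0.2594]
ee_rot: [3.139, 0.001, -0.179]
force: [0.4, 0.0, 0.5]
width: 0.0874
```

```bash
python3 - <<'E'
from plan import *
plan([(.4446,.309,.212,-10,.03)])
E
```

```text
t 2.75 tcp [  0.4456   0.3065   0.2594 -10.2835] rp [ 3.1392e+00  1.3000e-03 -1.7950e-01] F [0.4 0.  0.5] w 0.0874
[[[-0.0007, -0.0011, 0.0237, -0.1], [-0.0014, -0.0023, 0.0474, -0.3]]]
```

Request:
play_rows(targets=[[[0,0,0.024,0],[0,0,0.048,0],[0,0,0.048,0]]])

```text
t: 3.12
eef_pos: [0.4439, 0.3093, 0.2116]
ee_rot: [3.139, 0.001, -0.175]
force: [-1.4, 0.5, 0.4]
width: 0.0877
```

Request:
play_rows(targets=[[[0,0,0,0],[0,0,0,0],[0,0,0,0],[0,0,0,0]]], grip=255, newtons=40)

```text
t: 3.62
eef_pos: [0.4445, 0.3094, 0.2131]
ee_rot: [-3.141, -0.0, -0.175]
force: [-0.1, 0.7, -0.3]
width: 0.0532
```

```bash
python3 - <<'E'
from plan import *
plan([(.4446,.309,.205,-10,.03)])
E
```

```text
t 3.62 tcp [  0.4445   0.3094   0.2131 -10.0495] rp [-3.1409e+00 -3.0000e-04 -1.7540e-01] F [-0.1  0.7 -0.3] w 0.0532
[[[0.0002, 0.0003, 0.0081, -0.0]]]
```

Request:
play_rows(targets=[[[0,0,0,0],[0,0,0,0],[0,0,0,0],[0,0,0,0],[0,0,0,0]]])

```text
t: 4.25
eef_pos: [0.4445, 0.3094, 0.2127]
ee_rot: [-3.141, -0.0, -0.176]
force: [0.5, 0.4, -1.0]
width: 0.0101
```

Request:
play_rows(targets=[[[0,0,-0.01,0],[0,0,-0.04,0],[0,0,-0.08,0],[0,0,-0.12,0],[0,0,-0.15,0]]])

```text
t: 4.88
eef_pos: [0.4442, 0.3089, 0.3647]
ee_rot: [-3.141, -0.0, -0.176]
force: [0.9, 0.2, -5.1]
width: 0.0097
```

```bash
python3 - <<'E'
from plan import *
plan([(.4219,-.0354,.365,-4.8,.05)],start=[.4446,.309,.362,-10])
E
```

```text
t 4.88 tcp [  0.4446   0.309    0.362  -10.    ] rp [-3.1408e+00 -1.0000e-04 -1.7560e-01] F [ 0.9  0.2 -5.1] w 0.0097
[[[0.0053, 0.049, -0.0004, -0.7], [0.0107, 0.098, -0.0009, -1.5], [0.016, 0.147, -0.0013, -2.2], [0.0214, 0.1961, -0.0017, -3.0], [0.0267, 0.2451, -0.0021, -3.7]]]
[[[0.0022, 0.0493, -0.0004, -0.7], [0.0043, 0.0985, -0.0009, -1.5]]]
```

Request:
play_rows(targets=[[[0.005,0.04,0,-0.7],[0.011,0.09,0,-1.5],[0.016,0.14,0,-2.2],[0.021,0.19,0,-3.0],[0.027,0.24,0,-3.7]]])

```text
t: 5.5
eef_pos: [0.4282, 0.0665, 0.3629]
ee_rot: [-3.141, 0.0, -0.11]
force: [0.7, 0.2, -4.9]
width: 0.0098
```

Request:
play_rows(targets=[[[0.002,0.045,0,-0.7],[0.004,0.085,0,-1.2],[0.004,0.1035,0,-1.5],[0.004,0.1035,0,-1.5],[0.004,0.1035,0,-1.5]]])

```text
t: 6.12
eef_pos: [0.4215, -0.0349, 0.3628]
ee_rot: [-3.141, 0.0, -0.085]
force: [0.2, -0.8, -4.8]
width: 0.0098
```

```bash
cat > look.py <<'E'
import sys
from h import *
k,tag=sys.argv[1:3];g=[float(a) for a in sys.argv[3:7]]   # x y yaw(rad) z
s=arm.get_state();print('t',s['t'],'tcp',s['eef_pos'].round(4),np.degrees(s['ee_rot']).round(2))
MS={}
for n in("top","side"):
    im,d=cams.grab_frame(n);cv2.imwrite(f'pics/{tag}_{n}.png',im[:,:,::-1]);np.save(f'{tag}_{n}.npy',im)
    L=finder.masks_of(n,k);c=proj(n,np.array([[g[0],g[1],g[3]]]))[0]
    def ds(m):
        v,u=np.nonzero(m);return np.hypot(u.mean()-c[0],v.mean()-c[1])
    L=sorted([l['mask'] for l in L if l['mask'].any()],key=ds)
    if L: print(n,'px off',ds(L[0]).round(1),L[0].sum());MS[n]=L[0];np.save(f'{tag}_{n}_m.npy',L[0])
for ns in(("top",),("side",),("top","side")):
    m={n:MS[n] for n in ns if n in MS}
    if len(m)==len(ns):
        p,i=fit(MODELS[k],m,g[:3],z=g[3]) ;print(ns,p.round(4),np.degrees(p[2]).round(2),round(i,3))
E
python3 look.py lower_tray a .4219 -.0354 -.084 .152
python3 - <<'E'
import cv2,numpy as np
a=cv2.imread('pics/a_top.png')[160:320,220:420];b=cv2.imread('pics/a_side.png')[90:250,190:390]
cv2.imwrite('pics/a.png',np.hstack([cv2.resize(i,(400,320),interpolation=2) for i in(a,b)]))
E
```

```text
t 6.125 tcp [ 0.4215 -0.0349  0.3628] [-179.98    0.     -4.88]
top px off 16.6 1620
side px off 1.7 2783
('top',) [ 0.4235 -0.0385 -0.1037] -5.94 0.409
('side',) [ 0.4247 -0.04   -0.0848] -4.86 0.834
('top', 'side') [ 0.4243 -0.0395 -0.0964] -5.52 0.619
```

View pics/a.png

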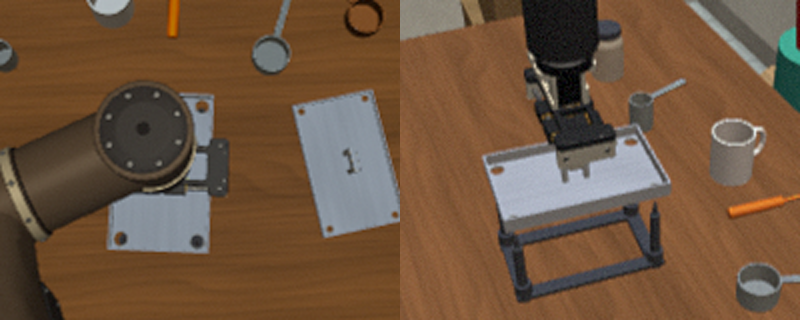

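```bash
cat > holes.py <<'E'
import sys
from h import *
tag=sys.argv[1];x,y,yaw,z=[float(a) for a in sys.argv[2:6]];fl=.005
c,s=np.cos(yaw),np.sin(yaw);obs=[]
for n in("top","side"):
    im=np.load(f'{tag}_{n}.npy').astype(float);
    g=im.min(-1)  # blue-ish low for wood/black, high for aluminium
    for hx in(-.104,.104):
        for hy in(-.058,.058):
            X=np.array([[c*hx-s*hy+x,s*hx+c*hy+y,z+fl]]);u=proj(n,X)[0];ui,vi=np.round(u).astype(int)
            P=g[vi-5:vi+6,ui-5:ui+6];hi=np.percentile(P,75);w=np.clip(hi*.8-P,0,None)
            nb,lab,st,ct=cv2.connectedComponentsWithStats((w>0).astype(np.uint8))
            if nb<2: continue
            i=min(range(1,nb),key=lambda i:np.hypot(*(ct[i]-5)))
            ww=w*(lab==i);vv,uu=np.mgrid[:11,:11];q=np.array([(ww*uu).sum(),(ww*vv).sum()])/ww.sum()+[ui-5,vi-5]
            edge=st[i][0]==0 or st[i][1]==0 or st[i][0]+st[i][2]==11 or st[i][1]+st[i][3]==11
            print(n,hx,hy,'pred',u.round(1),'obs',q.round(1),'area',st[i][4],'EDGE' if edge else '')
            if not edge: obs.append((n,hx,hy,q))
def res(p):
    c,s=np.cos(p[2]),np.sin(p[2])
    return np.concatenate([proj(n,np.array([[c*a-s*b+p[0],s*a+c*b+p[1],z+fl]]))[0]-q for n,a,b,q in obs])
for ns in(("top",),("side",),("top","side")):
    al=obs;obs=[o for o in al if o[0] in ns]
    if len(obs)>1:
        f=least_squares(res,[x,y,yaw],loss='soft_l1',f_scale=.5);print(ns,f.x.round(4),np.degrees(f.x[2]).round(2),'px res',np.abs(f.fun).max().round(2))
    obs=al
E
python3 holes.py a .4219 -.0354 -.084 .1515
cp top0i.npy i_top.npy; cp side0i.npy i_side.npy
echo orig lower; python3 holes.py i .4448 .309 -.175 0.0|tail -3; echo orig upper;python3 holes.py i .4375 -.3548 .16 0.0|tail -3
```

```text
top -0.104 -0.058 pred [318.1 281. ] obs [318.1 280.4] area 39 
top -0.104 0.058 pred [279.7 279.5] obs [279.7 278.9] area 39 
top 0.104 -0.058 pred [320.5 213.1] obs [320.5 212.5] area 46 EDGE
top 0.104 0.058 pred [283.4 211.8] obs [281.8 209.2] area 35 EDGE
side -0.104 -0.058 pred [245.5 199.2] obs [246.  201.9] area 66 EDGE
side -0.104 0.058 pred [237.  174.1] obs [238.2 174.7] area 22 
side 0.104 -0.058 pred [316.8 182.7] obs [317.9 185. ] area 75 EDGE
side 0.104 0.058 pred [303.9 159.8] obs [304.5 158. ] area 62 EDGE
('top',) [ 0.4237 -0.0358 -0.0879] -5.04 px res 0.01
('top', 'side') [ 0.4239 -0.0369 -0.0933] -5.34 px res 0.71
orig lower
side -0.104 0.058 pred [223.1 149.8] obs [221.4 149.1] area 66 EDGE
side 0.104 -0.058 pred [282.8 159.4] obs [283.8 161.4] area 73 EDGE
side 0.104 0.058 pred [277.  142.1] obs [277.  139.7] area 58 EDGE
orig upper
('top',) [ 0.4378 -0.3529  0.1621] 9.29 px res 0.09
('side',) [ 0.438  -0.3554  0.1595] 9.14 px res 0.12
('top', 'side') [ 0.438  -0.3542  0.1629] 9.33 px res 0.52
```

The tray hovers over the stand, with the posts showing through the holes at crop px (120,239) and (197,241). Both fits put it about 2 mm too far in +x and slightly low in y, so I correct that and descend while watching the force.

Request:
play_rows(targets=[[[-0.002,-0.001,0.005,0],[-0.002,-0.001,0.015,0],[-0.002,-0.001,0.03,0],[-0.002,-0.001,0.04,0],[-0.002,-0.001,0.04,0]]])

```text
t: 6.95
eef_pos: [0.4195, -0.034, 0.3217]
ee_rot: [3.141, 0.002, -0.085]
force: [0.4, -0.8, -3.3]
width: 0.0097
```

Request:
play_rows(targets=[[[0,0,0.008,0],[0,0,0.016,0],[0,0,0.024,0],[0,0,0.024,0]]])

```text
t: 7.45
eef_pos: [0.4195, -0.034, 0.298]
ee_rot: [3.141, 0.001, -0.085]
force: [-0.1, -0.1, -4.2]
width: 0.0098
```

Request:
play_rows(targets=[[[0,0,0.012,0],[0,0,0.025,0],[0,0,0.037,0],[0,0,0.05,0],[0,0,0.05,0]]])

```text
t: 8.07
eef_pos: [0.4193, -0.0341, 0.2474]
ee_rot: [3.14, 0.003, -0.085]
force: [-0.2, 0.4, -3.9]
width: 0.0094
```

Request:
play_rows(targets=[[[0,0,0.002,0],[0,0,0.004,0],[0,0,0.0055,0],[0,0,0.0055,0]]])

```text
t: 8.57
eef_pos: [0.4197, -0.0339, 0.2432]
ee_rot: [-3.142, -0.0, -0.085]
force: [-0.9, 0.0, -5.0]
width: 0.0092
```

Request:
play_rows(targets=[[[0,0,0.001,0],[0,0,0.002,0],[0,0,0.002,0]]])

```text
t: 8.95
eef_pos: [0.4199, -0.0338, 0.2426]
ee_rot: [3.142, -0.001, -0.084]
force: [-8.6, 2.8, 18.8]
width: 0.0101
```

Request:
play_rows(targets=[[[0,0,0.001,0],[0,0,0.0015,0],[0,0,0.0015,0]]])

```text
t: 9.32
eef_pos: [0.4198, -0.0338, 0.2425]
ee_rot: [3.141, -0.001, -0.083]
force: [-18.2, 3.8, 42.5]
width: 0.0098
```

Request:
play_rows(targets=[[[0,0,-0.002,0],[0,0,-0.0025,0],[0,0,-0.0025,0]]])

```text
t: 9.7
eef_pos: [0.4201, -0.0337, 0.2426]
ee_rot: [-3.141, -0.001, -0.084]
force: [-3.9, 2.9, 8.5]
width: 0.0098
```

Request:
play_rows(targets=[[[0,0,0,0],[0,0,0,0],[0,0,0,0],[0,0,0,0]]], grip=100)

```text
t: 10.2
eef_pos: [0.4198, -0.0339, 0.2421]
ee_rot: [3.141, 0.0, -0.085]
force: [-0.6, 0.6, -0.5]
width: 0.0442
```

Request:
play_rows(targets=[[[0,0,-0.03,0],[0,0,-0.08,0],[0,0,-0.12,0],[0,0,-0.12,0]]], grip=0)

```text
t: 10.7
eef_pos: [0.4207, -0.0337, 0.3652]
ee_rot: [-3.139, -0.006, -0.084]
force: [0.2, -0.8, -0.4]
width: 0.0836
```

```bash
python3 - <<'E'
from plan import *
plan([(.438,-.3545,.30,9.2,.055),(.438,-.3545,.212,9.2,.03)])
E
```

```text
t 10.7 tcp [ 0.4207 -0.0337  0.3652 -4.8318] rp [-3.1392 -0.0061 -0.0843] F [ 0.2 -0.8 -0.4] w 0.0836
[[[0.0074, 0.053, 0.0109, -2.3], [0.0148, 0.1061, 0.0217, -4.7], [0.0221, 0.1591, 0.0326, -7.0], [0.0295, 0.2121, 0.0435, -9.4], [0.0369, 0.2652, 0.0543, -11.7]]]
[[[-0.0035, 0.0534, 0.0109, -2.3], [-0.0035, 0.0534, 0.0402, -2.3], [-0.0035, 0.0534, 0.0695, -2.3], [-0.0035, 0.0534, 0.0989, -2.3]]]
```

Request:
play_rows(targets=[[[0.007,0.053,0,-2.3],[0.015,0.106,0.02,-4.7],[0.022,0.159,0.033,-7.0],[0.03,0.212,0.044,-9.4],[0.037,0.265,0.054,-11.7]]])

```text
t: 11.32
eef_pos: [0.4339, -0.3028, 0.3067]
ee_rot: [-3.141, 0.001, 0.121]
force: [1.0, -0.1, 1.0]
width: 0.0877
```

Request:
play_rows(targets=[[[-0.0035,0.0535,0.011,-2.3],[-0.0035,0.0535,0.011,-2.3],[-0.0035,0.0535,0.011,-2.3]]])

```text
t: 11.7
eef_pos: [0.4366, -0.3546, 0.296]
ee_rot: [-3.14, 0.002, 0.158]
force: [-0.5, 1.0, -0.3]
width: 0.0877
```

```bash
python3 - <<'E'
from plan import *
plan([(.438,-.3545,.212,9.2,.03)])
E
python3 look.py lower_tray b .4219 -.0354 -.084 .03; python3 holes.py b .4219 -.0354 -.084 .03 | tail -3
```

```text
t 11.7 tcp [ 0.4366 -0.3546  0.296   9.0621] rp [-3.1404e+00  1.7000e-03  1.5820e-01] F [-0.5  1.  -0.3] w 0.0877
[[[0.0005, 0.0, 0.028, -0.0], [0.0009, 0.0, 0.056, -0.1], [0.0014, 0.0001, 0.084, -0.1]]]
t 11.7 tcp [ 0.4366 -0.3546  0.296 ] [-1.7993e+02  1.0000e-01  9.0600e+00]
top px off 5.7 2388
side px off 4.3 2389
('top',) [ 0.4221 -0.0336 -0.0733] -4.2 0.719
('side',) [ 0.4219 -0.0327 -0.0257] -1.47 0.787
('top', 'side') [ 0.4219 -0.0331 -0.0538] -3.08 0.751
side -0.104 0.058 pred [241.9 204.1] obs [241.9 202. ] area 54 EDGE
side 0.104 -0.058 pred [316.6 212.8] obs [316.1 212.1] area 47 EDGE
side 0.104 0.058 pred [304.6 189.5] obs [305.9 187.4] area 77 EDGE
```

```bash
python3 - <<'E'
import cv2,numpy as np
a=cv2.imread('pics/b_top.png')[170:310,230:430];b=cv2.imread('pics/b_side.png')[130:270,210:410]
cv2.imwrite('pics/b.png',np.vstack([cv2.resize(i,(800,560),interpolation=2)[:300] if 0 else cv2.resize(i,(428,300),interpolation=2) for i in(a,b)]))
E
```

```text
(no output)
```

View pics/b.png

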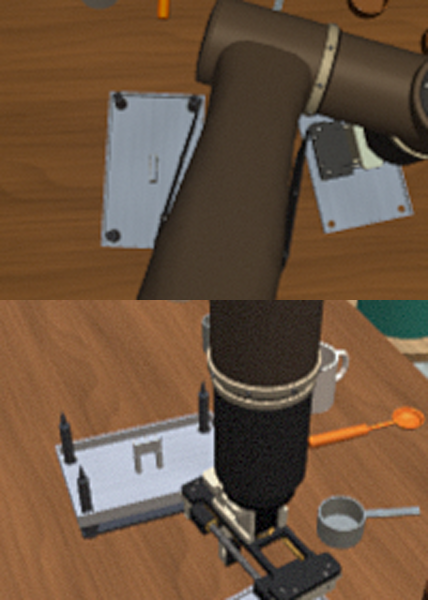

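The lower tray sits level on the shoulders: the posts come through its holes and the side view shows it on the frame. Next is the upper tray.

Request:
play_rows(targets=[[[0.001,0,0.028,0],[0.001,0,0.056,0],[0.001,0,0.084,0],[0.001,0,0.084,0]]])

```text
t: 12.4
eef_pos: [0.4376, -0.3534, 0.2119]
ee_rot: [-3.14, 0.003, 0.161]
force: [0.3, -0.9, 0.8]
width: 0.0877
```

Request:
play_rows(targets=[[[0,0,0,0],[0,0,0,0],[0,0,0,0],[0,0,0,0],[0,0,0,0]]], grip=255, newtons=40)

```text
t: 13.02
eef_pos: [0.4381, -0.3545, 0.2134]
ee_rot: [3.141, -0.0, 0.16]
force: [0.4, -0.4, -0.4]
width: 0.0429
```

Request:
play_rows(targets=[[[0,0,0,0],[0,0,0,0],[0,0,0,0],[0,0,0,0],[0,0,0,0]]])

```text
t: 13.65
eef_pos: [0.4381, -0.3543, 0.2131]
ee_rot: [-3.141, 0.0, 0.16]
force: [-0.4, 0.7, 0.4]
width: 0.0102
```

Request:
play_rows(targets=[[[0,0,-0.01,0],[0,0,-0.05,0],[0,0,-0.1,0],[0,0,-0.15,0],[0,0,-0.17,0]]])

```text
t: 14.28
eef_pos: [0.4382, -0.3546, 0.3871]
ee_rot: [3.139, -0.004, 0.16]
force: [0.2, -0.3, -4.5]
width: 0.0098
```

```bash
python3 - <<'E'
from plan import *
s=arm.get_state()['eef_pos']
plan([(.4215,-.0350,.382,-4.8,.05)])
E
```

```text
t 14.28 tcp [ 0.4382 -0.3546  0.3871  9.1531] rp [ 3.1388 -0.0041  0.1598] F [ 0.2 -0.3 -4.5] w 0.0098
[[[0.0049, -0.0455, 0.0007, 2.0], [0.0098, -0.0909, 0.0015, 4.0], [0.0147, -0.1364, 0.0022, 6.0], [0.0196, -0.1818, 0.0029, 8.0], [0.0245, -0.2273, 0.0036, 10.0]]]
[[[-0.003, -0.0456, 0.0007, 2.0], [-0.0061, -0.0913, 0.0015, 4.0]]]
```

Request:
play_rows(targets=[[[0.005,-0.04,0,1.8],[0.01,-0.09,0,4],[0.015,-0.137,0,6],[0.02,-0.184,0,8],[0.0245,-0.227,0,10]]])

```text
t: 14.9
eef_pos: [0.4254, -0.1251, 0.3835]
ee_rot: [-3.141, -0.0, -0.016]
force: [1.0, 0.5, -3.9]
width: 0.01
```

Request:
play_rows(targets=[[[-0.003,-0.045,0.003,2],[-0.006,-0.08,0.005,3.5],[-0.006,-0.0915,0.005,4],[-0.006,-0.0915,0.005,4],[-0.006,-0.0915,0.005,4]]])

```text
t: 15.52
eef_pos: [0.4215, -0.0354, 0.3782]
ee_rot: [3.141, 0.0, -0.085]
force: [0.1, 0.4, -4.4]
width: 0.0102
```

```bash
python3 look.py upper_tray c .4219 -.0354 -.084 .169; python3 holes.py c .4219 -.0354 -.084 .169
python3 - <<'E'
import cv2,numpy as np
a=cv2.imread('pics/c_top.png')[190:310,240:380];b=cv2.imread('pics/c_side.png')[130:250,210:350]
cv2.imwrite('pics/c.png',np.hstack([cv2.resize(i,(400,343),interpolation=2) for i in(a,b)]))
E
```

```text
t 15.525 tcp [ 0.4215 -0.0354  0.3782] [ 1.7999e+02  1.0000e-02 -4.8600e+00]
top px off 17.5 1691
side px off 3.3 2551
('top',) [ 0.42   -0.0377 -0.0764] -4.38 0.451
('side',) [ 0.4211 -0.0428 -0.096 ] -5.5 0.855
('top', 'side') [ 0.4206 -0.042  -0.0987] -5.65 0.648
top -0.104 -0.058 pred [318.1 280.9] obs [318.3 281.1] area 14 
top -0.104 0.058 pred [279.2 279.5] obs [280.  279.5] area 14 
top 0.104 -0.058 pred [320.6 212.1] obs [320.8 212.5] area 12 
top 0.104 0.058 pred [283.  210.8] obs [281.4 208.2] area 29 EDGE
side -0.104 -0.058 pred [244.8 194.4] obs [244.  197.8] area 42 EDGE
side -0.104 0.058 pred [236.2 169.4] obs [234.  167.2] area 64 EDGE
side 0.104 -0.058 pred [316.8 178. ] obs [319.1 178.9] area 57 EDGE
side 0.104 0.058 pred [303.8 155.2] obs [304.2 151.7] area 62 EDGE
('top',) [ 0.4214 -0.0366 -0.084 ] -4.81 px res 0.41
('top', 'side') [ 0.4214 -0.0366 -0.084 ] -4.81 px res 0.41
```

View pics/c.png

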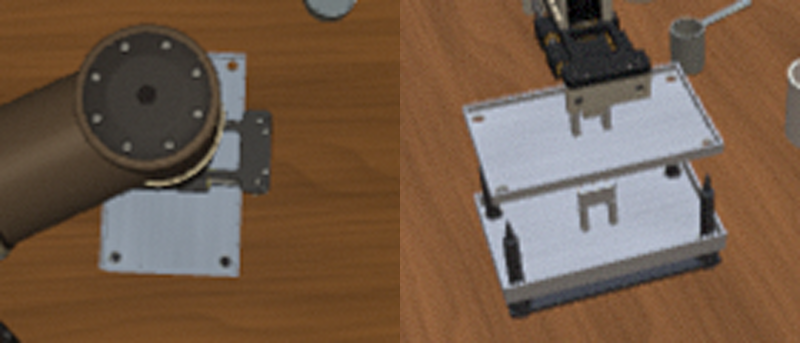

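The upper tray hovers over the stand with its holes over the tips (crop px (116,257), (225,261), (232,65)). The fit is within about 1 mm of the stand, so I descend slowly and watch the forces.

Request:
play_rows(targets=[[[0,0,0.015,0],[0,0,0.03,0],[0,0,0.04,0],[0,0,0.043,0],[0,0,0.043,0]]])

```text
t: 16.35
eef_pos: [0.4217, -0.0349, 0.3353]
ee_rot: [3.141, -0.0, -0.085]
force: [-0.6, -0.1, -2.9]
width: 0.0098
```

Request:
play_rows(targets=[[[0,0,0.002,0],[0,0,0.004,0],[0,0,0.006,0],[0,0,0.006,0]]])

```text
t: 16.85
eef_pos: [0.4215, -0.0349, 0.329]
ee_rot: [3.141, 0.0, -0.085]
force: [1.3, -0.3, -4.5]
width: 0.0093
```

Request:
play_rows(targets=[[[0,0,0.003,0],[0,0,0.006,0],[0,0,0.009,0],[0,0,0.009,0]]])

```text
t: 17.35
eef_pos: [0.4215, -0.0349, 0.3198]
ee_rot: [3.141, 0.001, -0.085]
force: [0.3, 0.3, -3.5]
width: 0.0101
```

Request:
play_rows(targets=[[[0,0,0.001,0],[0,0,0.002,0],[0,0,0.002,0]]])

```text
t: 17.73
eef_pos: [0.4216, -0.0349, 0.3182]
ee_rot: [3.142, -0.0, -0.085]
force: [0.3, -0.2, -4.0]
width: 0.0095
```

Request:
play_rows(targets=[[[0,0,0.001,0],[0,0,0.0015,0],[0,0,0.0015,0]]])

```text
t: 18.1
eef_pos: [0.4216, -0.0349, 0.3179]
ee_rot: [3.141, -0.001, -0.084]
force: [-6.7, 1.7, 10.8]
width: 0.0095
```

Request:
play_rows(targets=[[[0,0,-0.001,0],[0,0,-0.001,0]]])

```text
t: 18.35
eef_pos: [0.4217, -0.0348, 0.318]
ee_rot: [-3.141, -0.001, -0.085]
force: [-2.6, 1.2, 2.8]
width: 0.0096
```

Request:
play_rows(targets=[[[0,0,0,0],[0,0,0,0],[0,0,0,0],[0,0,0,0]]], grip=100)

```text
t: 18.85
eef_pos: [0.4216, -0.0349, 0.3176]
ee_rot: [3.142, -0.0, -0.085]
force: [0.1, -0.5, -0.2]
width: 0.0442
```

Request:
play_rows(targets=[[[0,0,-0.02,0],[0,0,-0.06,0],[0,0,-0.07,0],[0,0,-0.07,0]]], grip=0)

```text
t: 19.35
eef_pos: [0.4216, -0.0348, 0.388]
ee_rot: [-3.141, -0.001, -0.085]
force: [-0.1, 0.4, -0.1]
width: 0.0839
```

```bash
python3 - <<'E'
from plan import *
plan([(.6312,-.2326,.30,-4.8,.055)])
E
```

```text
t 19.35 tcp [ 0.4216 -0.0348  0.388  -4.861 ] rp [-3.1408e+00 -1.3000e-03 -8.4800e-02] F [-0.1  0.4 -0.1] w 0.0839
[[[0.0376, 0.0299, 0.0147, -0.0], [0.0752, 0.0598, 0.0293, -0.0], [0.1128, 0.0896, 0.044, -0.0], [0.1504, 0.1195, 0.0587, -0.0], [0.188, 0.1494, 0.0733, -0.1]]]
[[[0.0376, 0.0299, 0.0147, -0.0]]]
```

Request:
play_rows(targets=[[[0.037,0.03,0,0],[0.075,0.06,0.02,0],[0.113,0.09,0.04,0],[0.15,0.12,0.06,0],[0.188,0.149,0.073,0]]])

```text
t: 19.98
eef_pos: [0.5967, -0.2005, 0.3114]
ee_rot: [-3.141, 0.004, -0.085]
force: [0.4, 0.6, 0.6]
width: 0.0877
```

Request:
play_rows(targets=[[[0.0375,0.03,0.015,0],[0.0375,0.03,0.015,0],[0.0375,0.03,0.015,0]]])

```text
t: 20.35
eef_pos: [0.6306, -0.2324, 0.2976]
ee_rot: [-3.141, 0.003, -0.085]
force: [-1.1, 0.1, -0.2]
width: 0.0875
```

```bash
python3 look.py upper_tray d .4219 -.0354 -.084 .105; python3 holes.py d .4219 -.0354 -.084 .105|tail -3
python3 - <<'E'
import cv2,numpy as np
a=cv2.imread('pics/d_top.png')[160:310,240:420];b=cv2.imread('pics/d_side.png')[130:280,230:410]
cv2.imwrite('pics/d.png',np.hstack([cv2.resize(i,(396,330),interpolation=2) for i in(a,b)]))
from plan import *
plan([(.6312,-.2326,.184,-4.8,.03)])
E
```

```text
t 20.35 tcp [ 0.6306 -0.2324  0.2976] [-179.99    0.19   -4.89]
top px off 18.6 580
side px off 0.6 2781
('top',) [ 0.4226 -0.0367 -0.0759] -4.35 0.42
('side',) [ 0.4231 -0.0369 -0.0851] -4.88 0.947
('top', 'side') [ 0.4229 -0.0369 -0.0837] -4.8 0.683
side -0.104 0.058 pred [238.9 186.1] obs [237.1 185.3] area 66 EDGE
side 0.104 -0.058 pred [316.7 194.7] obs [318.  197.2] area 61 EDGE
side 0.104 0.058 pred [304.2 171.6] obs [304.4 169.2] area 55 EDGE
t 20.55 tcp [ 0.6308 -0.2316  0.3004 -4.8066] rp [-3.1415e+00 -9.0000e-04 -8.3900e-02] F [-0.1 -0.2  0. ] w 0.0876
[[[0.0001, 0.0002, 0.0291, -0.0], [0.0003, 0.0005, 0.0582, -0.0], [0.0004, 0.0007, 0.0873, -0.0], [0.0005, 0.0009, 0.1164, -0.0]]]
```

View pics/d.png

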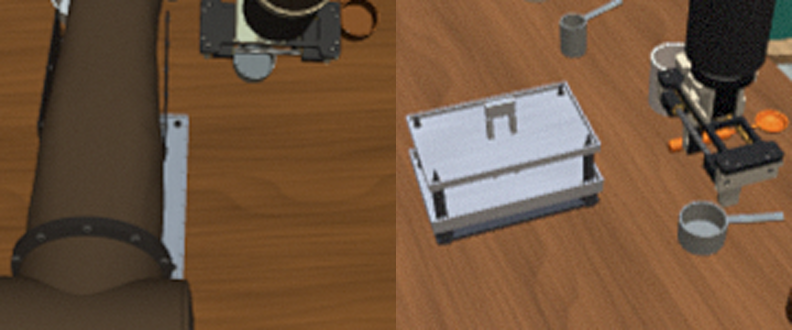

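Both trays sit level with their tips through the holes, and the side-view fit at z = 0.105 m gives IoU 0.95. Now I descend over the wide pan.

Request:
play_rows(targets=[[[0,0.001,0.03,0],[0,0.001,0.06,0],[0,0.001,0.08,0],[0,0.001,0.1,0],[0,0.001,0.116,0]]])

```text
t: 21.18
eef_pos: [0.6309, -0.2327, 0.1837]
ee_rot: [-3.142, -0.001, -0.084]
force: [0.1, -0.5, 0.0]
width: 0.0872
```

Request:
play_rows(targets=[[[0,0,0,0],[0,0,0,0],[0,0,0,0],[0,0,0,0],[0,0,0,0]]], grip=255, newtons=25)

```text
t: 21.8
eef_pos: [0.6314, -0.2333, 0.1847]
ee_rot: [3.141, -0.002, -0.084]
force: [-0.6, 1.2, 6.5]
width: 0.0646
```

Request:
play_rows(targets=[[[0,0,-0.01,0],[0,0,-0.05,0],[0,0,-0.1,0],[0,0,-0.15,0],[0,0,-0.18,0]]])

```text
t: 22.42
eef_pos: [0.631, -0.2335, 0.3671]
ee_rot: [3.141, -0.003, -0.085]
force: [0.3, -0.3, -1.7]
width: 0.0645
```

```bash
python3 - <<'E'
from plan import *
plan([(.4905,-.0415,.364,-4.8,.05)])
E
```

```text
t 22.43 tcp [ 0.631  -0.2335  0.3671 -4.8507] rp [ 3.1412e+00 -3.1000e-03 -8.4700e-02] F [ 0.3 -0.3 -1.7] w 0.0645
[[[-0.0312, -0.0359, 0.0006, -0.0], [-0.0625, -0.0718, 0.0013, -0.0], [-0.0937, -0.1077, 0.0019, -0.0], [-0.125, -0.1435, 0.0025, -0.0], [-0.1562, -0.1794, 0.0031, -0.1]]]
```

Request:
play_rows(targets=[[[-0.03,-0.035,0,0],[-0.0625,-0.072,0,0],[-0.094,-0.108,0,0],[-0.125,-0.1435,0,0],[-0.156,-0.1795,0,0]]])

```text
t: 23.05
eef_pos: [0.4895, -0.0405, 0.3639]
ee_rot: [-3.142, 0.0, -0.085]
force: [0.6, 0.6, -1.4]
width: 0.0646
```

Request:
play_rows(targets=[[[0,0,0.02,0],[0,0,0.03,0],[0,0,0.03,0]]])

```text
t: 23.42
eef_pos: [0.4907, -0.0416, 0.3331]
ee_rot: [3.141, 0.002, -0.085]
force: [-0.5, 0.0, -1.9]
width: 0.0645
```

```bash
python3 look.py wide_pan e .4905 -.0415 -.345 .152
python3 - <<'E'
import cv2,numpy as np
a=cv2.imread('pics/e_top.png')[160:310,230:410];b=cv2.imread('pics/e_side.png')[100:250,230:410]
cv2.imwrite('pics/e.png',np.hstack([cv2.resize(i,(396,330),interpolation=2) for i in(a,b)]))
E
```

```text
t 23.425 tcp [ 0.4907 -0.0416  0.3331] [ 1.7996e+02  1.0000e-01 -4.8900e+00]
top px off 113.6 408
side px off 5.8 153
('top',) [ 0.4905 -0.0415 -0.345 ] -19.77 -0.0
('side',) [ 0.4887 -0.0502 -0.3761] -21.55 0.245
('top', 'side') [ 0.4887 -0.0502 -0.3761] -21.55 0.123
```

View pics/e.png

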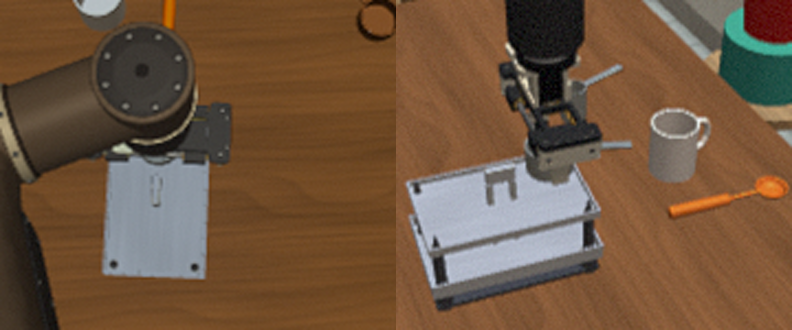

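The wide pan hangs level over the +x end of the tray, clear of the arch (crop px ~ (548,160)). I lower it.

Request:
play_rows(targets=[[[0,0,0.01,0],[0,0,0.02,0],[0,0,0.03,0],[0,0,0.036,0],[0,0,0.036,0]]])

```text
t: 24.25
eef_pos: [0.4907, -0.0413, 0.297]
ee_rot: [3.141, 0.001, -0.085]
force: [-0.5, -0.1, -2.2]
width: 0.0647
```

Request:
play_rows(targets=[[[0,0,0.001,0],[0,0,0.002,0],[0,0,0.002,0]]])

```text
t: 24.62
eef_pos: [0.4908, -0.0412, 0.2958]
ee_rot: [-3.141, -0.0, -0.085]
force: [0.7, 0.1, -1.7]
width: 0.0646
```

Request:
play_rows(targets=[[[0,0,0.001,0],[0,0,0.0015,0],[0,0,0.0015,0]]])

```text
t: 25.0
eef_pos: [0.4908, -0.0412, 0.2945]
ee_rot: [-3.142, -0.0, -0.085]
force: [-2.5, 0.6, 4.1]
width: 0.065
```

Request:
play_rows(targets=[[[0,0,0.001,0],[0,0,0.001,0]]])

```text
t: 25.25
eef_pos: [0.4909, -0.0412, 0.2944]
ee_rot: [3.142, -0.001, -0.084]
force: [-5.6, 1.8, 13.4]
width: 0.0648
```

Request:
play_rows(targets=[[[0,0,-0.001,0],[0,0,-0.001,0]]])

```text
t: 25.5
eef_pos: [0.4909, -0.0412, 0.2945]
ee_rot: [-3.142, -0.0, -0.085]
force: [-3.6, 1.1, 6.4]
width: 0.0647
```

Request:
play_rows(targets=[[[0,0,0,0],[0,0,0,0],[0,0,0,0]]], grip=20)

```text
t: 25.88
eef_pos: [0.4908, -0.0413, 0.2939]
ee_rot: [3.141, 0.0, -0.085]
force: [-0.1, -0.1, 0.3]
width: 0.0804
```

Request:
play_rows(targets=[[[0,0,-0.015,0],[0,0,-0.04,0],[0,0,-0.08,0],[0,0,-0.1,0],[0,0,-0.1,0]]])

```text
t: 26.5
eef_pos: [0.4912, -0.0412, 0.3969]
ee_rot: [-3.14, -0.004, -0.084]
force: [0.2, 0.2, -0.2]
width: 0.0811
```

```bash
python3 - <<'E'
from plan import *
plan([(.649,.2370,.34,-20,.055)])
E
```

```text
t 26.5 tcp [ 0.4912 -0.0412  0.3969 -4.841 ] rp [-3.1403 -0.0044 -0.0845] F [ 0.2  0.2 -0.2] w 0.0811
[[[0.0223, -0.0484, 0.0095, 2.5], [0.0446, -0.0968, 0.019, 5.1], [0.0669, -0.1453, 0.0284, 7.6], [0.0892, -0.1937, 0.0379, 10.1], [0.1115, -0.2421, 0.0474, 12.6]]]
[[[0.0112, -0.0521, 0.0095, 2.5]]]
```

Request:
play_rows(targets=[[[0.022,-0.048,0,2.5],[0.0445,-0.097,0.015,5],[0.067,-0.145,0.028,7.6],[0.089,-0.194,0.038,10.1],[0.1115,-0.242,0.0475,12.6]]], grip=0)

```text
t: 27.12
eef_pos: [0.6228, 0.192, 0.3458]
ee_rot: [3.141, 0.001, -0.306]
force: [0.8, -0.5, 1.2]
width: 0.0871
```

Request:
play_rows(targets=[[[0.011,-0.052,0.0095,2.5],[0.011,-0.052,0.0095,2.5],[0.011,-0.052,0.0095,2.5]]])

```text
t: 27.5
eef_pos: [0.6482, 0.2367, 0.3362]
ee_rot: [3.14, 0.001, -0.348]
force: [-0.2, -0.3, 0.4]
width: 0.0874
```

```bash
python3 - <<'E'
from plan import *
plan([(.6488,.2372,.217,-20,.03)])
E
python3 look.py wide_pan f .4905 -.0415 -.345 .110
python3 - <<'E'
import cv2,numpy as np
a=cv2.imread('pics/f_top.png')[160:310,210:390];b=cv2.imread('pics/f_side.png')[100:250,230:410]
cv2.imwrite('pics/f.png',np.hstack([cv2.resize(i,(396,330),interpolation=2) for i in(a,b)]))
E
```

```text
t 27.5 tcp [  0.6482   0.2367   0.3362 -19.9212] rp [ 3.140e+00  1.200e-03 -3.477e-01] F [-0.2 -0.3  0.4] w 0.0874
[[[0.0001, -0.0002, 0.0298, 0.0], [0.0002, -0.0003, 0.0596, 0.0], [0.0003, -0.0005, 0.0894, 0.1], [0.0004, -0.0007, 0.1192, 0.1]]]
t 27.5 tcp [0.6482 0.2367 0.3362] [ 1.7991e+02  7.0000e-02 -1.9920e+01]
top px off 4.5 388
side px off 6.3 509
('top',) [ 0.4909 -0.0442 -0.3571] -20.46 0.809
('side',) [ 0.4917 -0.0427 -0.3978] -22.79 0.871
('top', 'side') [ 0.4909 -0.0434 -0.3833] -21.96 0.839
```

View pics/f.png

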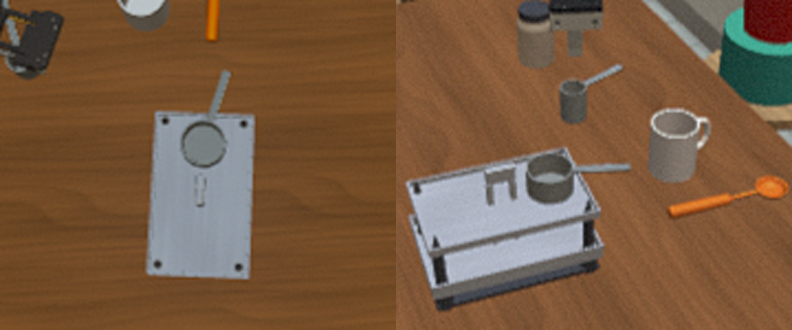

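The wide pan stands flat on the upper tray (top-view crop px (203,144)) at about (0.491, -0.043). Now I grasp the narrow pan.

Request:
play_rows(targets=[[[0,0,0.03,0],[0,0,0.06,0],[0,0,0.09,0],[0,0,0.121,0],[0,0,0.121,0]]])

```text
t: 28.32
eef_pos: [0.6475, 0.2356, 0.2144]
ee_rot: [3.138, 0.003, -0.349]
force: [-0.2, 0.7, 0.8]
width: 0.0877
```

Request:
play_rows(targets=[[[0,0,0,0],[0,0,0,0],[0,0,0,0],[0,0,0,0],[0,0,0,0]]], grip=255, newtons=25)

```text
t: 28.95
eef_pos: [0.6486, 0.237, 0.2167]
ee_rot: [-3.141, -0.001, -0.348]
force: [0.0, 0.2, 2.1]
width: 0.0462
```

Request:
play_rows(targets=[[[0,0,0,0],[0,0,0,0]]])

```text
t: 29.2
eef_pos: [0.6486, 0.237, 0.2166]
ee_rot: [-3.141, -0.001, -0.348]
force: [0.4, 1.8, 4.5]
width: 0.0459
```

Request:
play_rows(targets=[[[0,0,-0.01,0],[0,0,-0.05,0],[0,0,-0.1,0],[0,0,-0.15,0],[0,0,-0.19,0]]])

```text
t: 29.82
eef_pos: [0.6482, 0.2365, 0.4087]
ee_rot: [-3.141, -0.001, -0.348]
force: [0.6, 1.3, -1.9]
width: 0.046
```

```bash
python3 - <<'E'
from plan import *
plan([(.491,-.0423,.41,0,.05)])
E
```

```text
t 29.82 tcp [  0.6482   0.2365   0.4087 -19.9586] rp [-3.1408e+00 -7.0000e-04 -3.4830e-01] F [ 0.6  1.3 -1.9] w 0.046
[[[-0.0075, 0.0451, -0.0002, -2.9], [-0.015, 0.0902, -0.0004, -5.7], [-0.0226, 0.1353, -0.0005, -8.6], [-0.0301, 0.1804, -0.0007, -11.4], [-0.0376, 0.2255, -0.0009, -14.3]]]
[[[-0.0184, 0.0419, -0.0002, -2.9], [-0.0368, 0.0837, -0.0004, -5.7]]]
```

Request:
play_rows(targets=[[[-0.0075,0.04,0,-2.5],[-0.015,0.088,0,-5.5],[-0.0225,0.135,0,-8.6],[-0.03,0.1805,0,-11.4],[-0.0375,0.2255,0,-14.3]]])

```text
t: 30.45
eef_pos: [0.535, 0.0361, 0.4063]
ee_rot: [3.141, 0.0, -0.097]
force: [1.7, 0.4, -0.3]
width: 0.046
```

Request:
play_rows(targets=[[[-0.018,0.042,0,-2.9],[-0.034,0.076,0,-5.3],[-0.037,0.0835,0.005,-5.7],[-0.037,0.0835,0.015,-5.7],[-0.037,0.0835,0.02,-5.7]]])

```text
t: 31.08
eef_pos: [0.4914, -0.0413, 0.3851]
ee_rot: [3.141, 0.001, 0.001]
force: [-0.5, 1.1, -2.1]
width: 0.0458
```

```bash
python3 look.py narrow_pan g .491 -.0423 .62 .171
python3 - <<'E'
import cv2,numpy as np
a=cv2.imread('pics/g_top.png')[160:310,210:390];b=cv2.imread('pics/g_side.png')[90:210,270:390]
cv2.imwrite('pics/g.png',np.hstack([cv2.resize(a,(396,330),interpolation=2),cv2.resize(b,(396,396),interpolation=2)[:330]]))
E
```

```text
t 31.075 tcp [ 0.4914 -0.0413  0.3851] [1.7999e+02 7.0000e-02 4.0000e-02]
side px off 4.0 196
('side',) [ 0.4892 -0.0453  0.8385] 48.04 0.459
```

View pics/g.png

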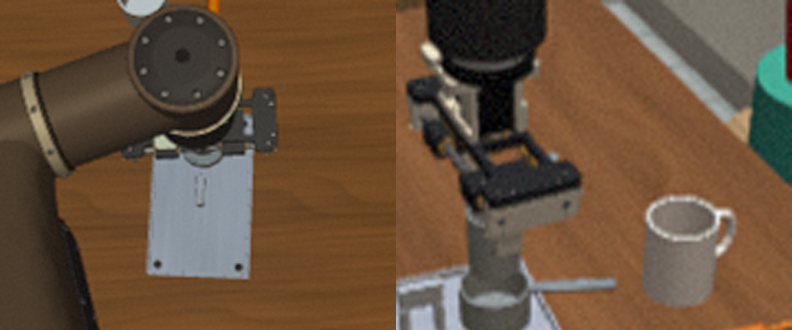

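The narrow pan hangs upright, centred over the wide pan (right crop px ~ (495,280)). I lower it in small steps.

Request:
play_rows(targets=[[[0,0.0005,0.008,0],[0,0.0005,0.016,0],[0,0.0005,0.024,0],[0,0.0005,0.028,0],[0,0.0005,0.028,0]]])

```text
t: 31.9
eef_pos: [0.4912, -0.0424, 0.3578]
ee_rot: [3.141, 0.001, 0.001]
force: [-0.5, -0.2, -1.8]
width: 0.0461
```

Request:
play_rows(targets=[[[0,0,0.007,0],[0,0,0.014,0],[0,0,0.02,0],[0,0,0.02,0]]])

```text
t: 32.4
eef_pos: [0.491, -0.0424, 0.3375]
ee_rot: [3.141, 0.001, 0.001]
force: [-0.1, -0.1, -1.6]
width: 0.046
```

Request:
play_rows(targets=[[[0,0,0.0015,0],[0,0,0.0035,0],[0,0,0.0035,0]]])

```text
t: 32.78
eef_pos: [0.4912, -0.0423, 0.3346]
ee_rot: [-3.142, 0.0, 0.001]
force: [-0.9, -0.6, -1.7]
width: 0.0463
```

Request:
play_rows(targets=[[[0,0,0.001,0],[0,0,0.002,0],[0,0,0.002,0]]])

```text
t: 33.15
eef_pos: [0.4912, -0.0424, 0.3326]
ee_rot: [3.142, 0.0, 0.001]
force: [0.6, 0.0, -0.9]
width: 0.0463
```

Request:
play_rows(targets=[[[0,0,0.001,0],[0,0,0.001,0]]])

```text
t: 33.4
eef_pos: [0.4912, -0.0423, 0.3316]
ee_rot: [-3.142, 0.0, 0.001]
force: [0.1, -0.9, -2.0]
width: 0.0461
```

Request:
play_rows(targets=[[[0,0,0.001,0],[0,0,0.001,0]]])

```text
t: 33.65
eef_pos: [0.4912, -0.0423, 0.3306]
ee_rot: [3.142, 0.0, 0.001]
force: [-0.4, 0.1, -1.7]
width: 0.0461
```

Request:
play_rows(targets=[[[0,0,0.0005,0],[0,0,0.0005,0]]])

```text
t: 33.9
eef_pos: [0.4912, -0.0424, 0.3305]
ee_rot: [3.142, -0.0, 0.001]
force: [-1.5, 0.0, 3.6]
width: 0.0459
```

Request:
play_rows(targets=[[[0,0,0,0],[0,0,0,0],[0,0,0,0]]], grip=60)

```text
t: 34.28
eef_pos: [0.4912, -0.0424, 0.3301]
ee_rot: [3.142, 0.0, 0.001]
force: [-0.2, -1.1, 0.2]
width: 0.0662
```

Request:
play_rows(targets=[[[0,0,-0.015,0],[0,0,-0.04,0],[0,0,-0.08,0],[0,0,-0.1,0]]])

```text
t: 34.78
eef_pos: [0.4915, -0.0424, 0.4335]
ee_rot: [-3.141, -0.004, 0.001]
force: [0.9, -1.4, -0.3]
width: 0.0673
```

Request:
play_rows(targets=[[[0,-0.05,0,0],[0,-0.11,0,0],[0,-0.17,0,0],[0,-0.22,0,0],[0,-0.25,0,0]]])

```text
t: 35.4
eef_pos: [0.4908, 0.2099, 0.4313]
ee_rot: [-3.141, -0.001, 0.003]
force: [0.5, 0.1, -0.3]
width: 0.0668
```

```bash
python3 look.py narrow_pan k .491 -.0423 .62 .114;python3 look.py wide_pan k .491 -.0423 -.36 .110
python3 - <<'E'
import cv2,numpy as np
a=cv2.imread('pics/k_top.png')[160:310,210:390];b=cv2.imread('pics/k_side.png')[100:250,230:410]
cv2.imwrite('pics/k.png',np.hstack([cv2.resize(i,(396,330),interpolation=2) for i in(a,b)]))
from h import *
print({q:[np.round(r['xyz'],3).tolist() for r in finder.find_in('side',q)[:1]] for q in('mug','jar','spoon')})
E
```

```text
t 35.4 tcp [0.4908 0.2099 0.4313] [-1.7996e+02 -5.0000e-02  1.5000e-01]
top px off 8.4 388
side px off 14.5 333
('top',) [ 0.4889 -0.0459  0.652 ] 37.36 0.852
('side',) [ 0.4923 -0.0413  0.5918] 33.91 0.693
('top', 'side') [ 0.49   -0.0446  0.6347] 36.36 0.755
t 35.6 tcp [0.4909 0.208  0.4308] [-1.8e+02 -1.0e-02  1.2e-01]
top px off 5.0 158
side px off 2.3 291
('top',) [ 0.4838 -0.0417 -0.361 ] -20.69 0.329
('side',) [ 0.4895 -0.0458 -0.3214] -18.42 0.511
('top', 'side') [ 0.4884 -0.0436 -0.3548] -20.33 0.415
{'mug': [[0.731, 0.031, 0.061]], 'jar': [[0.651, 0.409, 0.07]], 'spoon': [[0.768, -0.071, 0.013]]}
```

View pics/k.png

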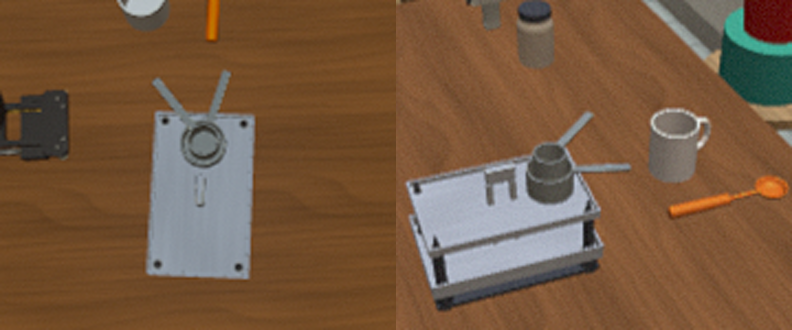

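The narrow pan stands upright in the wide one (top crop px (203,143)). The handles are fanned about 57° apart, and the trays are level.

```bash
python3 -c "
from station import job_done
print(job_done())"
```

```text
the job is handed in; nothing more can be done
None
```

The stand is assembled and handed in at about 36 s of the 72 s allowed; the hand-in gives no verdict.

**What I did:** I lowered the big-holed tray onto the lower shoulders, then the small-holed tray onto the upper ones. The wide pan went flat on the +x end of the upper tray, and the narrow pan inside it. Each piece went down in steps of 1–2 mm until the force reading showed contact, then was released and the gripper withdrawn.

**Last checks:**
- **Trays:** both look level, with all four posts through the holes. The upper tray's side-view outline matches the stand at z = 0.105 m (overlap 0.95).
- **Pans:** the narrow pan is upright inside the wide one. The handles point to about +36° and −20°, which puts their ends roughly 100 mm apart.
- **Bystanders:** the mug, jar and spoon were found within about 3 mm of where they started, and the arm stands clear of everything.

**What disagreed:**
- While seating the lower tray I pressed harder than intended: about 42 N down and 18 N sideways at the wrist. I backed off before letting go.
- With the pans nested, the outline fits for their positions differ by 3–6 mm between cameras. The pans hide each other, so I judged their centring from the picture.
- The outline fit of the seated lower tray was poor because the arm blocked part of the view, so I confirmed that one by eye as well.

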